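# Screw the wing lid back on the polish crock

## Task

Lift the brass wing lid straight up out of its keyed rest and set it down gently and level on the crock's neck, so that it lies on top of the thread and not yet in it. Turn it back (anticlockwise seen from above) until it drops level into the thread starts, then tighten it clockwise as far as it goes and let go. Leave the other shoeshine things on the bench where they are.

Things in the scene. Friction and masses are not known exactly. Their poses are not given: they have to be found in the camera images.
- lid: Loose brass screw lid, 0.13-0.25 kg, same after a half turn. Origin: centre of the rim's underside, z up. Cap 85 mm diameter, flat top at z = 26 mm; hollow below: 77 mm inside diameter, 21 mm deep. Outside at +x and -x are ears 12 mm wide, reaching 54 mm from the axis, z = 0 to 22 mm. Blue dots on cap and ears mark the x line.
- lid_wing (a point): Middle of the lid's dark wooden wing (grip bar), on the axis 41 mm above the lid's origin. The wing is 56 mm long along the lid's x, 18 mm thick along y, from 26 to 56 mm above the lid's origin; grip it across its thickness from above.
- lid_lug (a point): Inner lug of the lid at +x, underside, 32.5 mm from the axis, level with the lid's origin; a like lug lies opposite at -x. Each is 16 mm wide, 4 mm high and reaches in to 30 mm from the axis.
- rest: Fixed dark wooden rest holding the lid at the start. Origin: centre of underside, z up. Base 136 (x) x 90 x 8 mm; at both x ends a cheek, top at z = 30 mm, with a 16 mm wide slot. The lid lies on the base (origin 8 mm above the rest's, same x line within 2 degrees), ears in the slots, about 2 mm play; it can only leave straight up and is clear once raised 22 mm.
- crock: Fixed white ceramic crock with red band, clipped on a 120 x 120 x 10 mm pine board. Origin: centre of the board's underside, z up the axis. Body 96 mm diameter to z = 70; neck 56 mm diameter, top z = 96 mm, chamfered. Right-hand two-start thread; the starts are gaps 50 degrees wide centred on the crock's +x and -x, with blue marks in the gaps and on the board.
- crock_crest (a point): On the crock's axis at 91 mm: the level top of the thread (70 mm diameter). The lid's origin is here when its lugs lie on top of the thread, as they do wholly with the lid's x line 40 to 140 degrees clockwise (from above) of the crock's x line.
- crock_start (a point): On the crock's axis at 81 mm. The lid's origin is here once its lugs have dropped 10 mm from the crest into the gaps: lid's x line along the crock's x line, either way round, with about 10 degrees play each way. A wall stops it turning farther back; clockwise is free.
- crock_home (a point): On the crock's axis at 76 mm: lid's origin when tightened. Turning clockwise from the gap lowers the lid 5 mm between about 15 and 65 degrees from the crock's x line, then it runs level to a solid stop at about 77 degrees. Only friction resists; no spring, the lid stays where it is left. Held lids must be lowered along with the turn.
- tin_a: Bystander: oxblood polish tin, 88 mm diameter, 27 mm high; origin at centre of underside.
- tin_b: Bystander: oxblood polish tin, as tin_a.
- shoehorn: Bystander: flat bone shoehorn lying along its x, 180 x 36 x 8 mm; origin under its middle.
- welt_brush: Bystander: narrow beech welt brush lying along its x, 180 x 24 x 29 mm; origin under its middle.
- coin_tin: Bystander: nickel coin tin, 70 x 100 x 42 mm; origin at centre of underside.
- buff_block: Bystander: padded wooden buffing block, 150 x 50 x 50 mm, long along x; origin at centre of underside.
Not all that is in view belongs to the job. Of the things that look like the lid, the smallest one is meant.

How it is judged:
On the way, in this order (a step that is already met when the one before it is completed fails the run):
1. the lid is raised straight up, its origin more than 32 mm above the rest's (clear of the slots), while within 15 mm of the rest's axis (z of lid in the frame of rest above 0.032 m and horizontal distance between lid and rest below 0.015 m), for 0.04 s.
2. the lid bears on top of the crock's thread: its origin 89 to 93 mm above the crock's, within 4 mm of its axis, level within 0.08 rad, its x line at least 0.3 rad from the crock's x line, touching it (z of lid in the frame of crock between 0.089 and 0.093 m and horizontal distance between lid and crock below 0.004 m and angle between lid's own z axis and vertical below 0.08 rad and angle between the x axis of lid and the x axis of crock, either way round above 0.3 rad and contact force between lid and crock above 0.3 N), for 0.2 s.
3. turned back, the lid has dropped into the thread starts: its origin less than 84 mm above the crock's, its x line within 0.3 rad of the crock's, within 4 mm of the axis, level within 0.08 rad (z of lid in the frame of crock below 0.084 m and angle between the x axis of lid and the x axis of crock, either way round below 0.3 rad and horizontal distance between lid and crock below 0.004 m and angle between lid's own z axis and vertical below 0.08 rad), for 0.1 s.
At the end, for the whole second after the job is handed in: The lid is tightened on the crock: origin 73 to 77.8 mm above the crock's, within 4 mm of its axis, level within 0.06 rad, turned at least 1.2 rad clockwise from the thread start, at rest and released (z of lid in the frame of crock between 0.073 and 0.0778 m and horizontal distance between lid and crock below 0.004 m and angle between lid's own z axis and vertical below 0.06 rad and angle between the x axis of lid and the x axis of crock, either way round above 1.2 rad and linear speed of lid below 0.01 m/s and angular speed of lid below 0.05 rad/s and contact force between the fingers and lid below 0.1 N); the robot touches nothing.
It fails at once if the lid is dropped on the crock (faster than 0.8 m/s within 50 mm of its axis and less than 0.13 m above its origin) (linear speed of lid above 0.8 m/s and horizontal distance between lid and crock below 0.05 m and z of lid in the frame of crock below 0.13 m).
It fails at once if another loose thing on the bench is pushed more than 30 mm from its place (distance of any of tin_a, tin_b, shoehorn, welt_brush, coin_tin, buff_block from where it was at the start of the episode above 0.03 m).
It also fails if it takes over 48 s, if anything falls off the work surface, if the arm or the gripper's body presses on something with over 40 N, if the wrist force passes 120 N, or if a joint passes its speed limit or range.

## Robot

A 6-joint arm with a two-finger parallel gripper is mounted at the origin on the work surface. World frame = base frame: x ahead of the robot, y to its left, z up, the work surface at z = 0. Lengths are in m, angles in rad, forces in N, time in s.
With the tool pointing down it reaches from about 0.325 to 0.775 m from the base axis. Payload 5.5 kg.
Tool frame: the origin (TCP) lies between the finger pads; the fingertips stand 8 mm ahead of it and the grasp point (between the pads) lies 11 mm behind it (tcp_to_tips is the distance from the TCP to the fingertips, in m); z points along the fingers, y is the direction in which the jaws open and shut (so a half turn about z gives the same grasp; the last joint's range is limited). The gripper opens to 88 mm and grips with 3 to 60 N. Pads are 20 mm wide; open, the fingers measure 115 mm over their backs; the gripper's body (75 mm by 178 mm) begins 61 mm behind the grasp point.
Start: joints at [1.215, 0.091, 1.231, -0, 1.82, -0.057], TCP at [0.177, 0.573, 0.231] pointing down, gripper open.
Joint ranges: [-2.87, 2.87], [-0.86, 2.18], [0.17, 2.46], [-1.51, 4.65], [0.06, 2.69], [-2.65, 2.65]. Speed limits (rad/s): [2.57, 2.57, 3.01, 3.14, 3.14, 3.14].

## Interface

Orientations are given as a unit quaternion [w, x, y, z].
In Python, from bench import * gives the robot as it stands. Calls block until the motion is done:
- move_to(position, orientation): joint-space move of the TCP to a pose.
- move_l(position, speed=0.15, orientation=None): straight line of the TCP; orientation=None keeps the orientation; speed is the mean speed in m/s.
- movej(angles): joint-space move.
- gripper_open() and close(): open the fingers fully, or close them until they stop; the grip force is fixed at half the most.
- hold(seconds).
- inverse_kinematics(position, orientation): joint angles nearest the present ones, or None.
- state(): the state.
- get_image(name): name is "scene" or "top" or "wrist"; returns a dict with "frame" (480x640x3 uint8, blue, green, red), "depth" (480x640 float32, m along the optical axis (not along the pixel's ray), 0 where there is no reading), "camera_matrix" (3x3 intrinsics, pixels), "view" (4x4, takes a point from world to camera coordinates). Camera axes: x right, y up, looking along -z (the intrinsics and any distortion apply to the point x, -y, -z); pixel columns grow to the right and rows downward; lengths in m; the calibration is good to about 2 mm. The wrist camera is an equidistant fisheye: a pixel r from the principal point sees the ray r / f radians off the axis. A picture is of the moment at which its call begins.
A pose or a line that the arm cannot do raises IKError and nothing moves.
- job_done(): hands the job in, once; it reports no verdict.
The state is a dict: "time": time; "joint_pos": joint angles; "dq": joint speeds; "joint_torque": joint torques, N m; "ee_pos": TCP position; "ee_rot": TCP orientation; "ft_force": force on the tool from outside, world axes, zero at the start; "moment": the same for the moment, N m; "finger_gap": finger opening in m.
Only numpy, scipy, OpenCV 4.12 (cv2) and the standard library are available. Lean on these libraries where they do the work, as an engineer would, in place of code of your own. Each camera call takes 0.05 s, during which the arm holds its last target.

## Working session

There is one attempt and no reset: what is moved stays moved. The work goes in short steps, each a Python script; the robot and the scene stay as the last script left them, time stands still between calls to the robot, and variables do not carry over. Pictures are saved under pics/ and viewed, and the job is handed in when it is done.

```bash
ls; mkdir -p pics
python3 - <<'E'
from bench import *
import cv2,numpy as np,pickle
for n in ["scene","top","wrist"]:
    d=get_image(n); cv2.imwrite(f"pics/{n}0.png",d["frame"]); pickle.dump(d,open(f"{n}0.pkl","wb"))
    print(n,d["camera_matrix"].tolist(),np.round(d["view"],4).tolist(), [k for k in d])
s=state();print(s)
E
```

```text
pics
scene [[502.04980094116047, 0.0, 315.718054714067], [0.0, 502.04980094116047, 234.92094621810304], [0.0, 0.0, 1.0]] [[0.4097, 0.912, -0.0214, -0.2463], [-0.5646, 0.2719, 0.7793, 0.2557], [0.7165, -0.3072, 0.6263, -1.7301], [0.0, 0.0, 0.0, 1.0]] ['frame', 'depth', 'camera_matrix', 'view']
top [[463.18859722574376, 0.0, 316.4803912443984], [0.0, 463.18859722574376, 238.02657548830865], [0.0, 0.0, 1.0]] [[-0.0062, -1.0, -0.0039, 0.0094], [0.996, -0.0065, 0.089, -0.5902], [-0.089, -0.0033, 0.996, -0.9744], [0.0, 0.0, 0.0, 1.0]] ['frame', 'depth', 'camera_matrix', 'view']
wrist [[371.64829954431775, 0.0, 317.0345220318663], [0.0, 371.64829954431775, 242.4899574414502], [0.0, 0.0, 1.0]] [[0.2945, 0.9557, -0.0014, -0.6001], [-0.9144, 0.2813, -0.2911, 0.0355], [-0.2778, 0.0871, 0.9567, -0.3902], [0.0, 0.0, 0.0, 1.0]] ['frame', 'depth', 'camera_matrix', 'view']
{'time': 0.15, 'joint_pos': array([ 1.21528413e+00,  9.17067427e-02,  1.23157702e+00,  4.66545066e-06,
        1.81979751e+00, -5.67075154e-02]), 'dq': array([-0.00096208, -0.00105818, -0.00319327, -0.0015862 , -0.00121235,
       -0.00077479]), 'joint_torque': array([ 1.23370330e-03, -4.47045314e+01, -4.06906486e+01,  6.98681641e-02,
        2.74680834e-02, -8.36040272e-05]), 'ee_pos': array([0.17656091, 0.57322226, 0.22977235]), 'ee_rot': array([-1.54538551e-04,  1.48846549e-01,  9.88860026e-01, -7.28090842e-04]), 'ft_force': array([ 0.46610295, -1.63997344, -0.36901994]), 'moment': array([-0.00791928, -0.00788941,  0.0226831 ]), 'finger_gap': 0.0879509890926005}
```

View pics/top0.png

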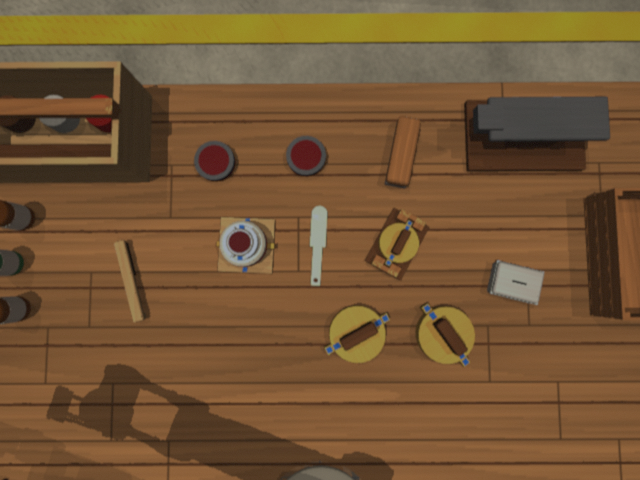

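View pics/scene0.png

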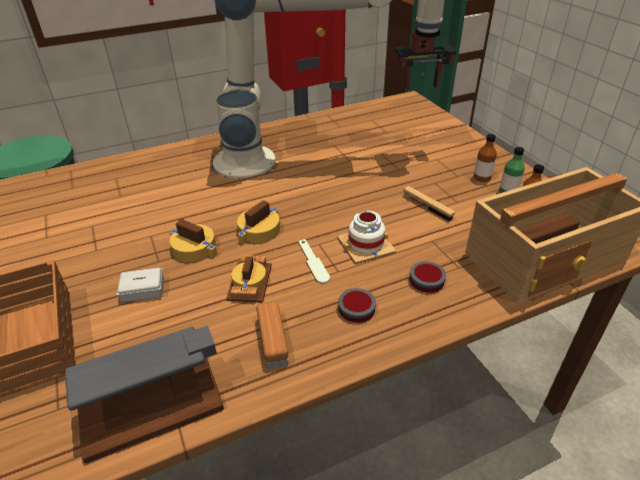

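View pics/wrist0.png

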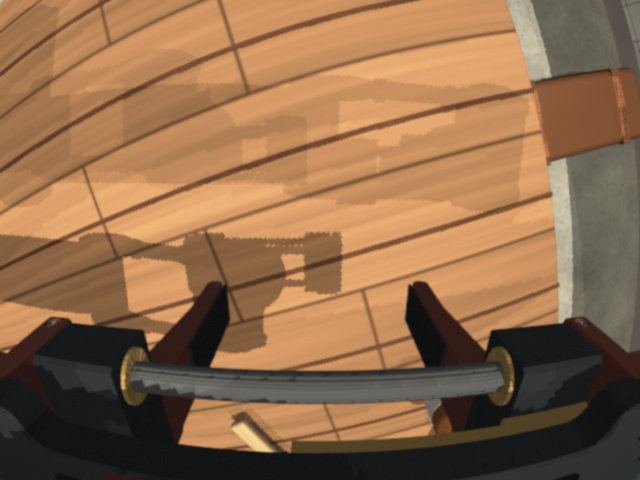

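Three things could be taken for the lid, at these top-view pixels: (399,243) in the dark slotted rest, (357,334) and (446,334), both larger and loose. I choose (399,243), since it is the smallest and the only one in a rest. The crock is at (243,243) on its pine board. I'll check the choice in a close crop.

Run:
```python
import cv2,pickle,numpy as np
f=cv2.imread("pics/top0.png")
a=cv2.resize(f[198:288,354:444],(400,400),interpolation=cv2.INTER_CUBIC)
b=cv2.resize(f[198:288,198:288],(400,400),interpolation=cv2.INTER_CUBIC)
cv2.imwrite("pics/crop1.png",np.hstack([a,b]))
```

```text
(no output)
```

View pics/crop1.png

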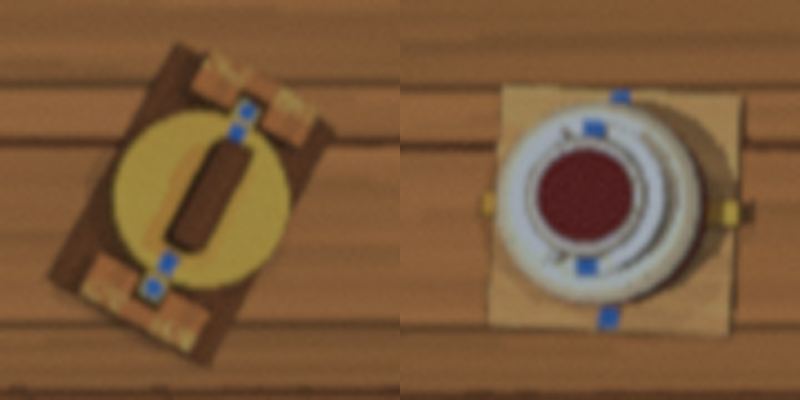

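The crop confirms it: a small brass lid with its ears in the slots of a dark rest and blue dots on its x line. The crock's blue marks run roughly up and down the image. Next I measure both.

```bash
cat > h.py <<'E'
import cv2,numpy as np,pickle
def ray(d,px,fish=False):
    K=d["camera_matrix"];V=d["view"];R=V[:3,:3];t=V[:3,3]
    u=(px[0]-K[0,2])/K[0,0];v=(px[1]-K[1,2])/K[1,1]
    if fish:
        r=np.hypot(u,v);s=np.sin(r)/max(r,1e-9);c=np.array([u*s,-v*s,-np.cos(r)])
    else: c=np.array([u,-v,-1.0])
    return -R.T@t, R.T@c
def onz(d,px,z,fish=False):
    o,r=ray(d,px,fish);return o+r*(z-o[2])/r[2]
def blobs(d,lo,hi,box=None,amin=4):
    hsv=cv2.cvtColor(d["frame"],cv2.COLOR_BGR2HSV);m=cv2.inRange(hsv,lo,hi)
    if box:
        mm=np.zeros_like(m);x0,y0,x1,y1=box;mm[y0:y1,x0:x1]=255;m&=mm
    n,l,s,c=cv2.connectedComponentsWithStats(m)
    return [(c[i],s[i,4]) for i in range(1,n) if s[i,4]>=amin],m
def proj(d,P,fish=False):
    V=d["view"];K=d["camera_matrix"];c=V[:3,:3]@np.array(P)+V[:3,3];x,y,z=c[0],-c[1],-c[2]
    if fish:
        r=np.hypot(x,y);th=np.arctan2(r,z);k=th/max(r,1e-9);x,y=x*k,y*k
    else:x,y=x/z,y/z
    return np.array([K[0,0]*x+K[0,2],K[1,1]*y+K[1,2]])
BL=((100,110,60),(125,255,255))
E
python3 - <<'E'
from h import *
np.set_printoptions(precision=4,suppress=True)
for n in["top","scene"]:
    d=pickle.load(open(n+"0.pkl","rb"))
    for box in ([(354,198,444,288),(198,198,288,288)] if n=="top" else [(225,255,275,300),(335,205,395,265)]):
        B,m=blobs(d,*BL,box,2)
        for c,a in B: print(n,c,a,[onz(d,c,z)[:2] for z in(.034,.030,.010,.081,.091)])
d=pickle.load(open("top0.pkl","rb"))
hsv=cv2.cvtColor(d["frame"],cv2.COLOR_BGR2HSV)
for p in [(399,243),(385,240),(240,243),(255,243),(225,265),(265,225),(264,243),(245,205)]:print(p,hsv[p[1],p[0]])
# lid cap: yellow
m=cv2.inRange(hsv,(18,120,80),(32,255,255));m[:, :354]=0;m[:,444:]=0;m[:198]=0;m[288:]=0
c=max(cv2.findContours(m,0,1)[0],key=cv2.contourArea);e=cv2.fitEllipse(cv2.convexHull(c));print("cap",e,onz(d,e[0],.034))
# crock neck opening depth
K=d["camera_matrix"];V=d["view"]
vv,uu=np.mgrid[198:288,198:288];z=d["depth"][198:288,198:288]
c=np.stack([(uu-K[0,2])/K[0,0]*z,-(vv-K[1,2])/K[1,1]*z,-z],-1);P=(c-V[:3,3])@V[:3,:3]
for zz,w in((.096,.003),(.091,.0025),(.010,.003),(.070,.003)):
    k=abs(P[...,2]-zz)<w;q=P[k];
    if len(q)>5:
        pp=q[:,:2].astype(np.float32);(cx,cy),r=cv2.minEnclosingCircle(pp);print(zz,k.sum(),"circ",cx,cy,r,"med",(pp.min(0)+pp.max(0))/2, cv2.minAreaRect(pp))
vv,uu=np.mgrid[198:288,354:444];z=d["depth"][198:288,354:444]
c=np.stack([(uu-K[0,2])/K[0,0]*z,-(vv-K[1,2])/K[1,1]*z,-z],-1);P=(c-V[:3,3])@V[:3,:3]
print("lid heights",np.histogram(P[...,2],bins=np.arange(-.005,.08,.005)))
k=P[...,2]>.045;q=P[k][:,:2].astype(np.float32);print("wing",cv2.minAreaRect(q),q.mean(0))
E
```

```text
top [409.2 222.6] 5 [array([ 0.6216, -0.1938]), array([ 0.622 , -0.1946]), array([ 0.6245, -0.1986]), array([ 0.6158, -0.1845]), array([ 0.6146, -0.1825])]
top [406.8333 227.6667] 6 [array([ 0.6106, -0.1885]), array([ 0.6111, -0.1893]), array([ 0.6133, -0.1931]), array([ 0.6054, -0.1794]), array([ 0.6043, -0.1775])]
top [391.1667 256.8333] 6 [array([ 0.5482, -0.1536]), array([ 0.5484, -0.1542]), array([ 0.5494, -0.1574]), array([ 0.546 , -0.1462]), array([ 0.5455, -0.1446])]
top [388.     262.2857] 7 [array([ 0.5366, -0.1466]), array([ 0.5368, -0.1472]), array([ 0.5375, -0.1502]), array([ 0.535 , -0.1395]), array([ 0.5346, -0.138 ])]
top [247.2 219.4] 5 [array([0.6308, 0.1545]), array([0.6314, 0.1551]), array([0.634 , 0.1582]), array([0.6247, 0.1473]), array([0.6234, 0.1457])]
top [241.5 226.5] 8 [array([0.6155, 0.1666]), array([0.616 , 0.1673]), array([0.6183, 0.1706]), array([0.6101, 0.1588]), array([0.6089, 0.1572])]
top [239.5 257.5] 12 [array([0.5489, 0.1704]), array([0.5491, 0.1711]), array([0.55  , 0.1745]), array([0.5466, 0.1624]), array([0.5461, 0.1607])]
top [244.3636 268.9
[... 1602 characters left out ...]
6, 0.1608162671327591), (0.12020023912191391, 0.11941006779670715), 87.22588348388672)
0.07 308 circ 0.5767263174057007 0.16054654121398926 0.04462655261158943 med [0.5774 0.1615] ((0.5774884223937988, 0.1613043248653412), (0.08576898276805878, 0.08747736364603043), 5.751542091369629)
lid heights (array([4193, 1255,  524,   56,   36,   51,  513,  924,   68,    9,    7,
          7,   36,  195,    7,    0]), array([-0.005,  0.   ,  0.005,  0.01 ,  0.015,  0.02 ,  0.025,  0.03 ,
        0.035,  0.04 ,  0.045,  0.05 ,  0.055,  0.06 ,  0.065,  0.07 ,
        0.075]))
wing ((0.5376051068305969, -0.10092736035585403), (0.04050678387284279, 0.21511727571487427), 30.08856773376465) [ 0.5664 -0.1442]
```

```bash
cat >> h.py <<'E'
from scipy.spatial.transform import Rotation as Rn
def q(lid_deg,flip=0):
    "tool down, jaws across a lid whose x line is at lid_deg"
    a=np.radians(lid_deg+90+180*flip);y=np.array([np.cos(a),np.sin(a),0]);z=np.array([0,0,-1.]);x=np.cross(y,z)
    o=Rn.from_matrix(np.c_[x,y,z]).as_quat();return o[[3,0,1,2]]
H=.037
E
python3 - <<'E'
from bench import *; from h import *
np.set_printoptions(precision=3,suppress=True)
for f in(0,1):
  for p,a in(((.5794,-.171,.045),-29.1),((.5794,-.171,.18),-29.1),((.577,.1607,.18),-58),((.577,.1607,.128),-3),((.577,.1607,.11),-85)):
    print(f,a,inverse_kinematics(list(p),list(q(a,f))))
E
```

```text
0 -29.1 [-0.343  0.145  1.503 -0.     1.494 -1.406]
0 -29.1 [-0.343  0.098  1.313 -0.     1.731 -1.406]
0 -58 [ 0.215  0.084  1.328 -0.     1.73  -0.344]
0 -3 [ 0.215  0.092  1.411 -0.     1.639 -1.304]
0 -85 [ 0.215  0.098  1.437 -0.     1.607  0.128]
1 -29.1 [-0.343  0.145  1.503 -0.     1.494  1.735]
1 -29.1 [-0.343  0.098  1.313 -0.     1.731  1.735]
1 -58 None
1 -3 [ 0.215  0.092  1.411 -0.     1.639  1.838]
1 -85 None
```

Run:
```python
from bench import *; from h import *
move_to([.5794,-.171,.15],list(q(-29.1)))
s=state();print(s["time"],s["ee_pos"],s["ft_force"])
d=get_image("wrist");pickle.dump(d,open("w1.pkl","wb"));cv2.imwrite("pics/w1.png",d["frame"])
B,m=blobs(d,*BL,None,6)
for c,a in B:print(c,a,onz(d,c,.034,1)[:2],onz(d,c,.030,1)[:2])
print(proj(d,(.5794,-.171,.034),1))
```

```text
3.1333 [ 0.57967101 -0.17019357  0.15011746] [ 0.25753936 -0.23448904  0.52089128]
[259.36486486  11.88738739] 222 [ 0.4097079  -0.12252433] [ 0.40821308 -0.12239869]
[592.28571429  23.28571429] 49 [0.52343392 0.13894192] [0.52362876 0.14295225]
[247.11695906  33.97076023] 171 [ 0.42038805 -0.13842528] [ 0.41905191 -0.13853589]
[139.38709677 111.52688172] 186 [ 0.4241138 -0.238754 ] [ 0.42283301 -0.24035524]
[161.30921053 119.76315789] 152 [ 0.44047673 -0.2263071 ] [ 0.43943906 -0.22772341]
[625.55555556 126.        ] 36 [0.62225417 0.13398157] [0.62391722 0.1379182 ]
[314.40449438 175.40449438] 89 [ 0.53669559 -0.14758764] [ 0.53708747 -0.14783438]
[314.5 193.5] 116 [ 0.54840978 -0.15403217] [ 0.54897571 -0.15437466]
[315.  296.4] 70 [ 0.62062457 -0.19386218] [ 0.62226341 -0.19479644]
[314.85473769 239.7525917 ]
```

View pics/w1.png

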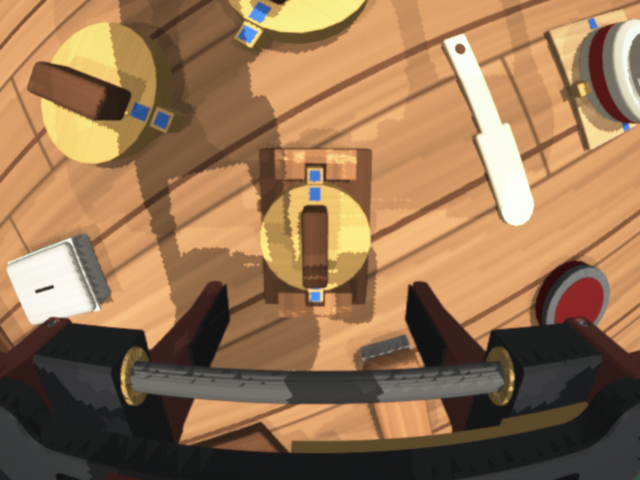

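The wrist view shows the lid's ear dots at (314,175) and (315,296) and a cap dot at (314,193). They give a centre of (0.5797,-0.1713) at -28.9°, which agrees with the top camera, so I grasp.

Run:
```python
from bench import *; from h import *
p=[.5796,-.1711]
move_to(p+[.09],list(q(-29.0)))
move_l(p+[.0455],.06)
s=state();print(s["time"],s["ee_pos"],s["ft_force"])
close();s=state();print(s["time"],s["ee_pos"],s["finger_gap"],s["ft_force"],s["moment"])
move_l(p+[.0855],.05)
s=state();print(s["time"],s["ee_pos"],s["finger_gap"],s["ft_force"],s["moment"])
move_l(p+[.19],.15)
d=get_image("top");pickle.dump(d,open("top1.pkl","wb"));cv2.imwrite("pics/top1.png",d["frame"])
s=state();print(s["time"],s["ee_pos"],s["finger_gap"],s["ft_force"],s["moment"])
```

```text
4.425 [ 0.57980739 -0.17116746  0.04585034] [ 0.46829001  0.62295565 -0.09022332]
5.5 [ 0.5795778  -0.17117895  0.04551164] 0.017855715761706067 [-0.15226518 -1.05646066 -0.3689339 ] [-0.09311514 -0.02706175  0.03361843]
6.45 [ 0.57939595 -0.17101983  0.085056  ] 0.017832380386364963 [ 0.84523092  1.17520713 -1.82094295] [0.00722195 0.01712137 0.02994337]
7.35 [ 0.57906279 -0.17088915  0.18815153] 0.017167766282481792 [-0.3918869   0.29338245 -1.40132307] [-0.03110965  0.004732    0.00695781]
```

View pics/top1.png

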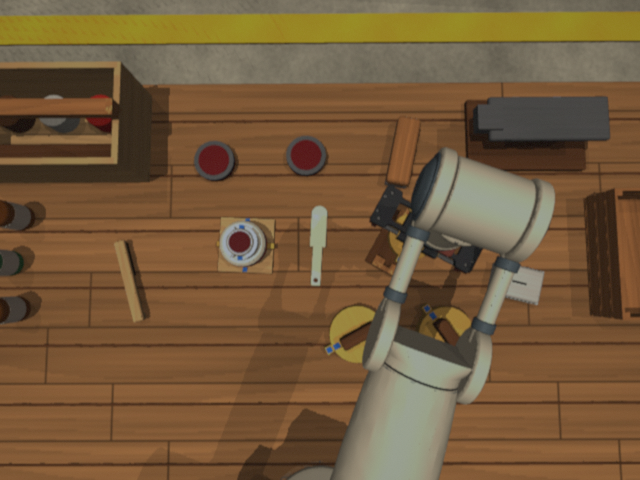

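The lid is raised and held; in this view the arm hides it at about (430,235). I'll carry it beside the crock and take one wrist and one scene picture to check the crock and the lid in the jaws.

```bash
python3 - <<'E'
from bench import *; from h import *
a=np.radians(-58)
move_to([.577+.1*np.cos(a),.1607+.1*np.sin(a),.24],list(q(-58)))
hold(.3)
d=get_image("wrist");pickle.dump(d,open("w2.pkl","wb"));cv2.imwrite("pics/w2.png",d["frame"])
e=get_image("scene");pickle.dump(e,open("s2.pkl","wb"));cv2.imwrite("pics/s2.png",e["frame"])
s=state();print(s["time"],s["ee_pos"],s["finger_gap"],s["ft_force"],s["moment"])
for n,x,f in(("w",d,1),("s",e,0)):
  B,m=blobs(x,*BL,None,4)
  for c,ar in B:print(n,c,ar,[onz(x,c,z,f)[:2] for z in(.010,.091,s["ee_pos"][2]-.037+.022,s["ee_pos"][2]-.037+.026)])
E
python3 -c "
import cv2
f=cv2.imread('pics/s2.png');cv2.imwrite('pics/s2c.png',cv2.resize(f[60:300,240:560],(800,600)))"
```

```text
8.7583 [0.63002472 0.07521938 0.23996035] 0.01760223041221 [ 0.11586579  0.01373049 -1.90293255] [-0.08845622  0.01408947 -0.00406028]
w [285.35211268  86.95774648] 71 [array([0.53601755, 0.16697434]), array([0.5470832 , 0.16193189]), array([0.56538393, 0.15359252]), array([0.56593038, 0.15334351])]
w [349.15662651 130.38554217] 83 [array([0.61476854, 0.16290776]), array([0.60917694, 0.15872546]), array([0.59992937, 0.15180865]), array([0.59965325, 0.15160211])]
w [362.15625 144.3125 ] 32 [array([0.6337207 , 0.15804773]), array([0.62412038, 0.15489342]), array([0.60824306, 0.14967671]), array([0.60776897, 0.14952094])]
w [ 67.44680851 161.57446809] 47 [array([ 0.34116843, -0.02792589]), array([0.39344819, 0.00825656]), array([0.47991009, 0.06809625]), array([0.4824918 , 0.06988304])]
w [ 65.421875 178.140625] 64 [array([ 0.34674553, -0.04793334]), array([ 0.39784563, -0.00751894]), array([0.48235658, 0.05931965]), array([0.48488004, 0.06131542])]
w [316.90456432 200.41908714] 241 [array([0.62562631, 0.08340525]), array([0.61773809, 0.09603916]), array([0.60469232, 0.11693353]), array
[... 1625 characters left out ...]
041826]), array([ 0.59925062, -0.32076002])]
s [240.83333333 232.83333333] 6 [array([ 0.39143971, -0.13478173]), array([ 0.49336462, -0.15729355]), array([ 0.66193123, -0.19452431]), array([ 0.66696456, -0.195636  ])]
s [205.5 242.5] 8 [array([ 0.390103  , -0.23517857]), array([ 0.4921525 , -0.24833251]), array([ 0.66092517, -0.2700869 ]), array([ 0.66596465, -0.27073648])]
s [211.28571429 246.42857143] 7 [array([ 0.41337709, -0.22519111]), array([ 0.51325724, -0.23927597]), array([ 0.67844216, -0.26256995]), array([ 0.68337452, -0.2632655 ])]
s [374.6 253.8] 5 [array([0.63025921, 0.15705485]), array([0.709924  , 0.10734125]), array([0.84167615, 0.02512334]), array([0.84561021, 0.02266834])]
```

View pics/w2.png

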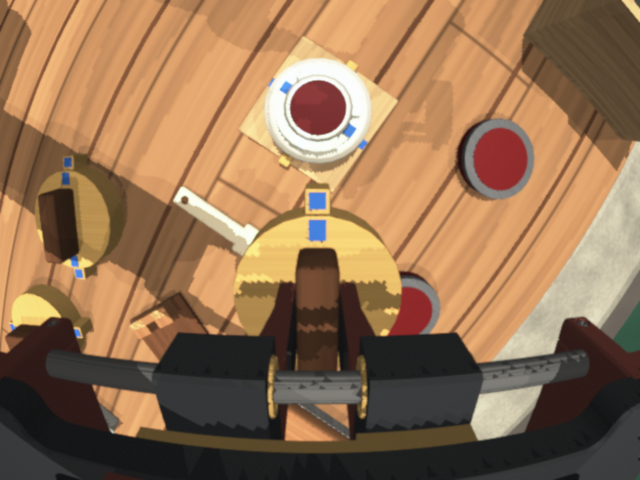

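View pics/s2c.png

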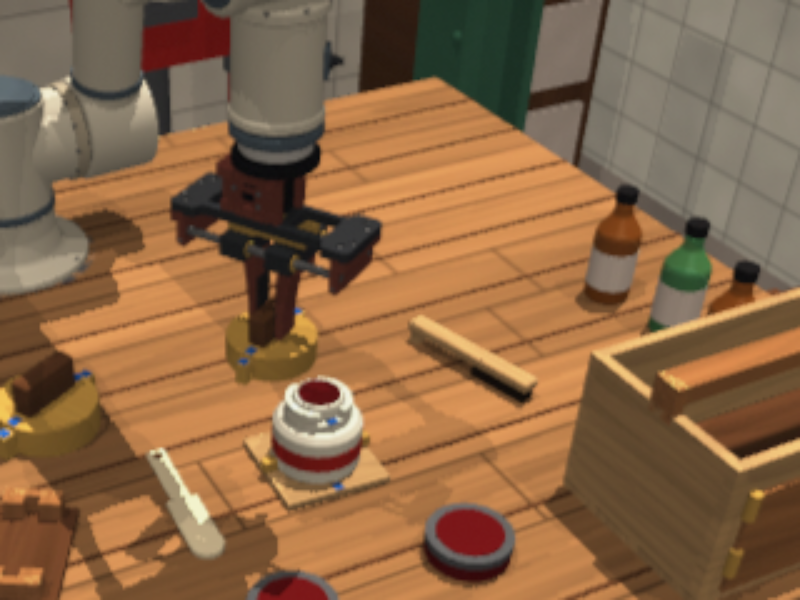

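The wrist view shows the lid's dots at (317,200) and (317,230), within about 1 mm of the axis, and the crock's marks at (285,87), (349,130) and (362,144). The scene crop shows the lid held level beside the crock. I'll triangulate the crock marks across the two views.

Run:
```python
from h import *
np.set_printoptions(precision=4,suppress=True)
t=pickle.load(open("top0.pkl","rb"));w=pickle.load(open("w2.pkl","rb"))
def tri(a,b):
    o1,r1=ray(t,a);o2,r2=ray(w,b,True);r1/=np.linalg.norm(r1);r2/=np.linalg.norm(r2)
    s=np.linalg.lstsq(np.c_[r1,-r2],o2-o1,rcond=None)[0];p,q=o1+s[0]*r1,o2+s[1]*r2;return (p+q)/2,np.linalg.norm(p-q)
P=[tri(a,b) for a,b in(((239.5,257.5),(285.35,86.96)),((241.5,226.5),(349.16,130.39)),((247.2,219.4),(362.16,144.31)))]
for p in P:print(p)
m=(P[0][0]+P[1][0])/2;d=P[1][0]-P[0][0];print(m,np.degrees(np.arctan2(d[1],d[0])))
# dark red opening
reg=[]
for n,x,f,box in(("t",t,0,(225,228,258,260)),("w",w,1,(270,65,365,150))):
    hsv=cv2.cvtColor(x["frame"],cv2.COLOR_BGR2HSV);k=(((hsv[...,0]<8)|(hsv[...,0]>172))&(hsv[...,1]>100)).astype(np.uint8)*255
    z=np.zeros_like(k);z[box[1]:box[3],box[0]:box[2]]=k[box[1]:box[3],box[0]:box[2]]
    cs=cv2.findContours(z,0,1)[0];c=max(cs,key=cv2.contourArea);e=cv2.fitEllipse(c);print(n,e);reg.append(e[0])
print(tri(*reg))
# neck / pine: pine board corners in wrist and crock board depth
for z in(.086,.088,.091):print(z,(onz(t,(239.5,257.5),z)+onz(t,(241.5,226.5),z))/2,(onz(w,(285.35,86.96),z,1)+onz(w,(349.16,130.39),z,1))/2)
```

```text
(array([0.5463, 0.1621, 0.0843]), np.float64(0.0005890460704001295))
(array([0.6102, 0.1593, 0.0787]), np.float64(0.0003615550272840275))
(array([0.6337, 0.158 , 0.0114]), np.float64(0.00023679359510061287))
[0.5783 0.1607 0.0815] -2.509300215924182
t ((239.2797393798828, 241.52772521972656), (18.945316314697266, 19.55599021911621), 83.73992156982422)
w ((317.62152099609375, 107.24327850341797), (52.44767761230469, 53.54607391357422), 88.33041381835938)
(array([0.5781, 0.1609, 0.0946]), np.float64(0.0001889901837209191))
0.086 [0.578  0.1598 0.086 ] [0.578  0.1606 0.086 ]
0.088 [0.5778 0.1594 0.088 ] [0.578  0.1605 0.088 ]
0.091 [0.5775 0.1589 0.091 ] [0.5781 0.1603 0.091 ]
```

Run:
```python
from bench import *; from h import *
np.set_printoptions(precision=4,suppress=True)
C=[.5780,.1607]
move_to(C+[.165],list(q(-58)))
move_l(C+[.136],.08)
hold(.1);s=state();f0=s["ft_force"];print(s["time"],s["ee_pos"],f0,s["moment"])
z=.1315; move_l(C+[z],.03)
while z>.1255:
    s=state();
    print(round(s["time"],2),s["ee_pos"],s["ft_force"],s["moment"])
    if s["ft_force"][2]>4: break
    z-=.0007; move_l(C+[z],.02)
hold(.1)
d=get_image("wrist");pickle.dump(d,open("w3.pkl","wb"));cv2.imwrite("pics/w3.png",d["frame"])
s=state();print(s["time"],s["ee_pos"],s["ft_force"],s["moment"],s["finger_gap"])
```

```text
9.9333 [0.5783 0.1606 0.1364] [ 0.2689  0.1047 -0.8678] [0.004  0.0199 0.0464]
10.23 [0.5779 0.1607 0.1313] [-0.2054 -0.1032 -1.4067] [-0.0045 -0.0293  0.0074]
10.48 [0.578  0.1608 0.1308] [ 0.7752 -0.2788 -0.4985] [-0.0335  0.0384 -0.0698]
10.73 [0.578  0.1607 0.13  ] [-0.5448  0.3635 -1.4777] [-0.0532  0.0438  0.0297]
10.98 [0.578  0.1607 0.1293] [ 1.0793 -0.5197 -1.0439] [ 0.0154  0.0257 -0.0265]
11.23 [0.578  0.1607 0.1286] [ 0.0192  0.9284 -0.0141] [-0.0338  0.025  -0.0033]
11.48 [0.5781 0.1607 0.1285] [-0.5569  0.1346  1.4866] [-0.0743  0.1643 -0.0549]
11.73 [0.5781 0.1607 0.1284] [-2.7803 -0.8316  5.1206] [-0.1803  0.5816 -0.0088]
11.8833 [0.5781 0.1607 0.1284] [-1.8786 -0.3907  5.2163] [-0.1553  0.5769 -0.0119] 0.01796258136297179
```

View pics/w3.png

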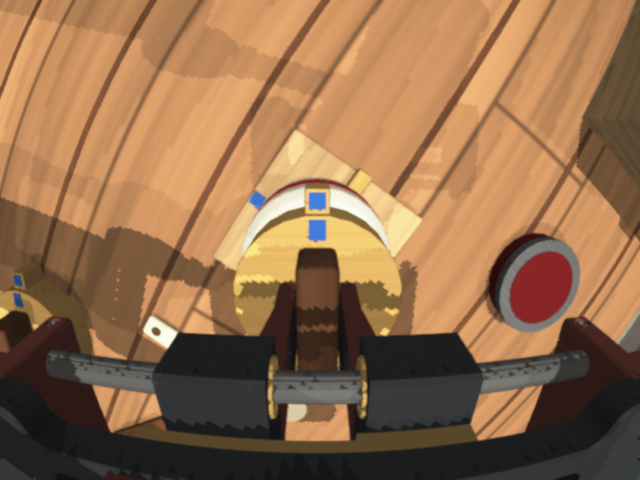

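The wrist view shows the lid sitting over the crock with its dots at (317,200) and (317,230), unmoved in the jaws. Contact came at TCP z 0.1285, which is exactly crest height. Now I turn it back, keeping the press light.

Run:
```python
from bench import *; from h import *
np.set_printoptions(precision=4,suppress=True)
C=[.5778,.1607]
def rep(t=""):
    s=state();print(t,round(s["time"],2),s["ee_pos"],s["ft_force"],s["moment"],round(s["finger_gap"],4));return s
for a in(-45,-30,-15,-2.7):
    move_to(C+[.1278],list(q(a)));rep(a)
z=.1278
while z>.1187:
    z-=.0012;move_l(C+[z],.03);s=rep(round(z,4))
    if s["ft_force"][2]>12: break
d=get_image("wrist");cv2.imwrite("pics/w4.png",d["frame"]);d=get_image("scene");cv2.imwrite("pics/s4.png",cv2.resize(d["frame"][100:300,270:480],(630,600)))
rep()
```

```text
-45 12.22 [0.5782 0.1606 0.1287] [-0.1174 -0.9572  5.24  ] [-0.2208  0.0969  0.1342] 0.0179
-30 12.57 [0.5782 0.1608 0.1287] [ 0.6113 -0.4641  5.3205] [-0.0693  0.1389  0.1398] 0.0181
-15 12.93 [0.5781 0.1609 0.1282] [0.1351 0.6246 3.759 ] [ 0.2104 -0.0235  0.0871] 0.0178
-2.7 13.26 [0.5772 0.1605 0.1265] [-0.3481  0.1608 -1.6365] [-0.0267  0.0038 -0.0347] 0.018
0.1266 13.51 [0.5776 0.1606 0.126 ] [-0.7272  0.1219 -0.5285] [ 0.057   0.0206 -0.0024] 0.0182
0.1254 13.76 [0.5777 0.1607 0.1253] [-0.5195 -0.0215 -1.6505] [ 0.0089 -0.0241  0.0001] 0.018
0.1242 14.01 [0.5778 0.1607 0.1241] [-0.1114  0.2466 -1.9817] [-0.0448  0.0462  0.0275] 0.0177
0.123 14.26 [0.5778 0.1607 0.1229] [ 0.0314 -0.1038 -0.2334] [0.0211 0.0243 0.0022] 0.018
0.1218 14.51 [0.5777 0.1607 0.1216] [ 0.4353 -0.2264 -1.1072] [ 0.0603  0.0058 -0.0406] 0.0181
0.1206 14.76 [0.5778 0.1607 0.1205] [ 0.0374  0.2526 -0.7295] [-0.0578 -0.0373 -0.011 ] 0.0179
0.1194 15.01 [0.5777 0.1607 0.1193] [-0.3059  0.1133 -1.5729] [ 0.0418  0.0419 -0.0169] 0.0181
0.1182 15.26 [0.578  0.1607 0.1185] [ 0.3874 -1.2803  0.9592] [ 0.0335 -0.0178 -0.0061] 0.0181
 15.36 [0.578  0.1607 0.1185] [0.7315 0.6075 0.5568] [-0.006   0.0054 -0.018 ] 0.0178
```

View pics/s4.png

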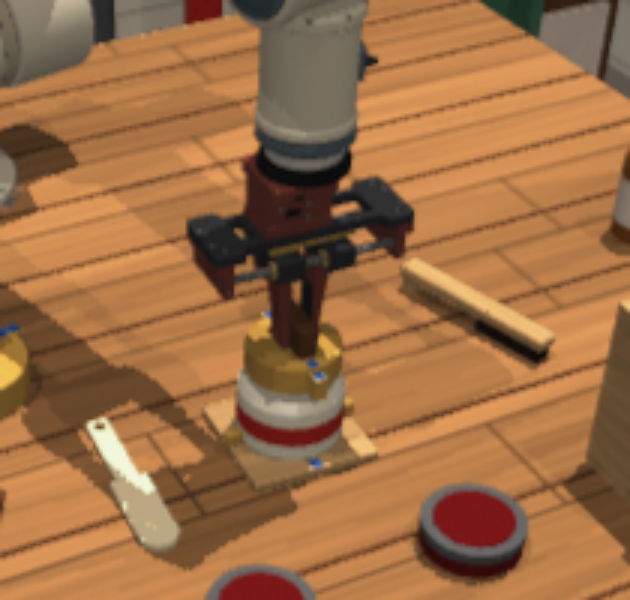

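View pics/w4.png

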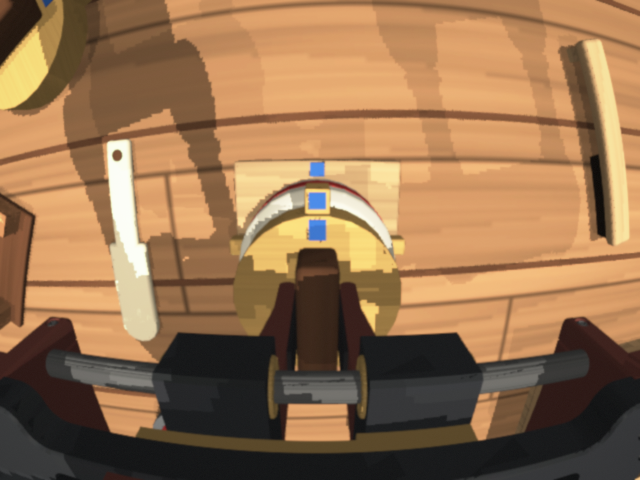

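The lid sits 10 mm lower at TCP z 0.1185. In the wrist view its dots at (317,200) and (317,230) line up with the board mark at (317,169), so it is in the starts. Now I tighten it, lowering along the ramp.

Run:
```python
from bench import *; from h import *
np.set_printoptions(precision=4,suppress=True)
C=[.5779,.1607]
def rep(t=""):
    s=state();print(t,round(s["time"],2),s["ee_pos"],s["ft_force"],s["moment"],round(s["finger_gap"],4));return s
for th in list(range(5,75,5))+[73,76,78]:
    z=.1183-.005*np.clip((th-14)/50,0,1)
    move_to(C+[z],list(q(-2.7-th)));s=rep(th)
    if np.abs(s["ft_force"]).max()>25 or abs(s["moment"][2])>1.2: print("STOP");break
d=get_image("wrist");cv2.imwrite("pics/w5.png",d["frame"])
rep()
```

```text
5 15.61 [0.578  0.1607 0.1185] [ 0.7316 -0.0356  0.6539] [ 0.0512  0.0422 -0.0485] 0.0182
10 15.86 [0.578  0.1607 0.1185] [-0.2212 -0.8051  0.7593] [ 0.0067 -0.0128 -0.0401] 0.018
15 16.11 [0.5779 0.1606 0.1182] [ 0.2794 -0.3129  0.3367] [-0.057  -0.0308 -0.0214] 0.0183
20 16.36 [0.5779 0.1606 0.1177] [-0.0402 -0.21   -0.0637] [-0.1175  0.0208 -0.0852] 0.0181
25 16.61 [0.5779 0.1606 0.1172] [0.7024 0.1457 0.431 ] [-0.0911  0.0012 -0.0509] 0.0177
30 16.86 [0.5779 0.1606 0.1168] [-0.8238  0.3441  0.3332] [-0.1237  0.0128 -0.0619] 0.0179
35 17.11 [0.5779 0.1606 0.1162] [-0.3956 -0.5239  0.2463] [-0.0911 -0.013  -0.0264] 0.0181
40 17.36 [0.5778 0.1606 0.1157] [-0.1736 -0.8035 -0.2711] [-0.1472  0.0298 -0.0236] 0.0182
45 17.61 [0.5778 0.1606 0.1152] [-0.6469 -0.1923 -0.3307] [-0.1272  0.1122 -0.0387] 0.0181
50 17.86 [0.5778 0.1606 0.1147] [ 0.0662 -0.0391  0.5571] [-0.1265  0.0206 -0.03  ] 0.0177
55 18.11 [0.5778 0.1606 0.1142] [-0.3619 -0.8261 -0.44  ] [-0.1373  0.0754 -0.0368] 0.018
60 18.36 [0.5778 0.1606 0.1137] [-0.5872 -0.1237  0.0248] [-0.173   0.0463 -0.0266] 0.0178
65 18.61 [0.578  0.1607 0.1135] [-0.0662 -0.7051  0.8851] [-0.0562  0.0417 -0.0298] 0.0175
70 18.86 [0.578  0.1608 0.1135] [-0.2861  0.1464  2.0005] [-0.0142  0.005  -0.0564] 0.0181
73 19.11 [0.578  0.1607 0.1135] [-0.0286  1.0266  1.1542] [-0.0402  0.0155 -0.0878] 0.0181
76 19.36 [0.5777 0.1607 0.1135] [-1.7036  0.0316  2.0631] [-0.0311  0.3189 -0.0021] 0.0177
78 19.61 [0.5775 0.1608 0.1134] [-3.2132 -0.9479  4.6035] [-0.159   0.8307  0.4559] 0.0178
 19.66 [0.5775 0.1608 0.1135] [-3.4417  0.0039  4.2414] [-0.1601  0.9196  0.466 ] 0.0182
```

View pics/w5.png

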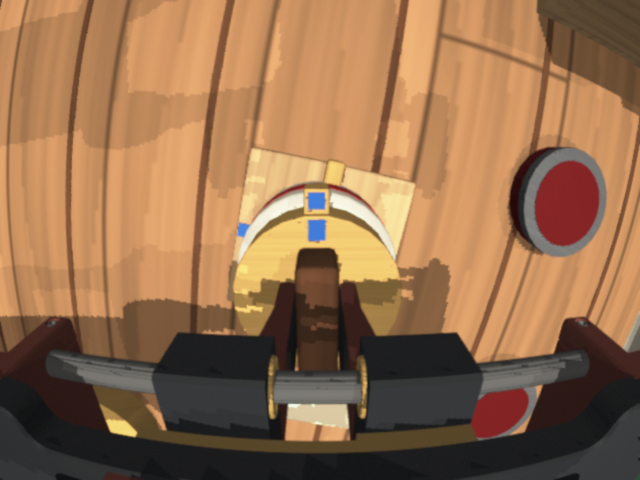

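It has reached the stop: the z moment rose to +0.47 Nm at 76–78°, and TCP z 0.1135 puts the lid at 76 mm. I ease off slightly, let go, rise and check.

Run:
```python
from bench import *; from h import *
np.set_printoptions(precision=4,suppress=True)
C=[.5779,.1607]
move_to(C+[.1135],list(q(-2.7-76.5)))
s=state();print(s["ft_force"],s["moment"])
gripper_open();s=state();print(s["time"],s["finger_gap"],s["ft_force"])
move_l(C+[.2],.1)
d=get_image("wrist");pickle.dump(d,open("w6.pkl","wb"));cv2.imwrite("pics/w6.png",d["frame"])
B,m=blobs(d,*BL,None,20)
for c,a in B:print(c,a,onz(d,c,.076+.022,1)[:2],onz(d,c,.076+.026,1)[:2])
move_to([.45,0,.3],list(q(-60)))
t=get_image("top");cv2.imwrite("pics/top6.png",t["frame"])
B,m=blobs(t,*BL,(198,198,288,288),3)
for c,a in B:print("top",c,a,onz(t,c,.098)[:2],onz(t,c,.102)[:2])
e=get_image("scene");cv2.imwrite("pics/s6.png",cv2.resize(e["frame"][170:290,300:430],(650,600)))
print(state()["time"])
```

```text
[-2.6409 -1.1903  3.568 ] [-0.0947  0.8048  0.2228]
21.0667 0.08783067831101823 [ 0.5668 -0.2029  0.0447]
[316.4545 177.5455] 99 [0.5686 0.2094] [0.5685 0.2099]
[316.6   197.704] 125 [0.5713 0.1956] [0.5712 0.1963]
[260.4483 204.8966] 58 [0.5336 0.1834] [0.5341 0.1843]
[317.5968 306.3871] 62 [0.5876 0.1139] [0.5873 0.1159]
top [247.  219.5] 6 [0.6222 0.145 ] [0.6217 0.1444]
top [255.7143 237.5714] 7 [0.5856 0.1273] [0.5852 0.1268]
top [262.2 236.4] 5 [0.5879 0.1143] [0.5875 0.1138]
top [214.875 246.125] 8 [0.5689 0.2091] [0.5686 0.2082]
top [220.4 244.8] 5 [0.5715 0.198 ] [0.5712 0.1972]
top [244.5 269. ] 10 [0.5228 0.1493] [0.5227 0.1487]
23.1417
```

View pics/w6.png

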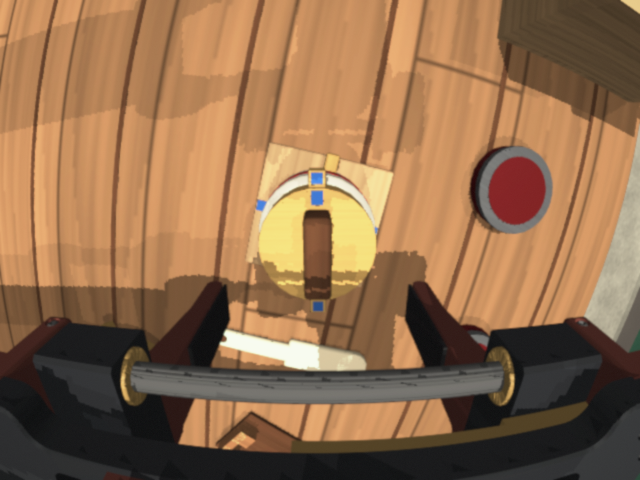

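View pics/s6.png

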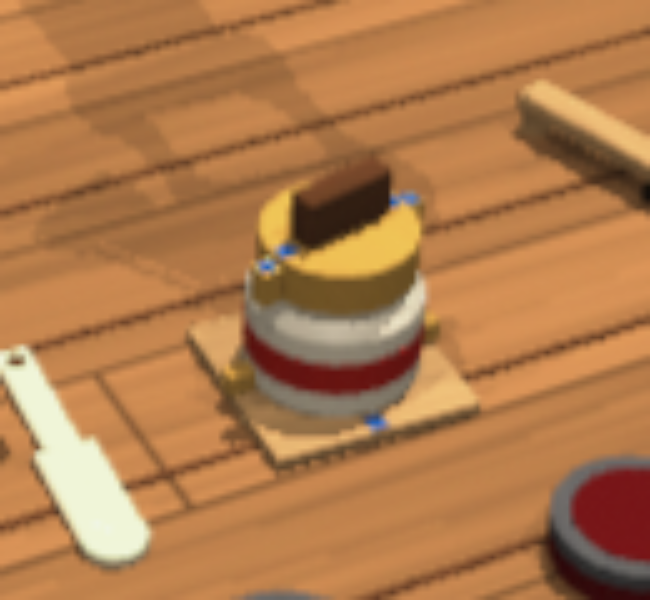

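View pics/top6.png

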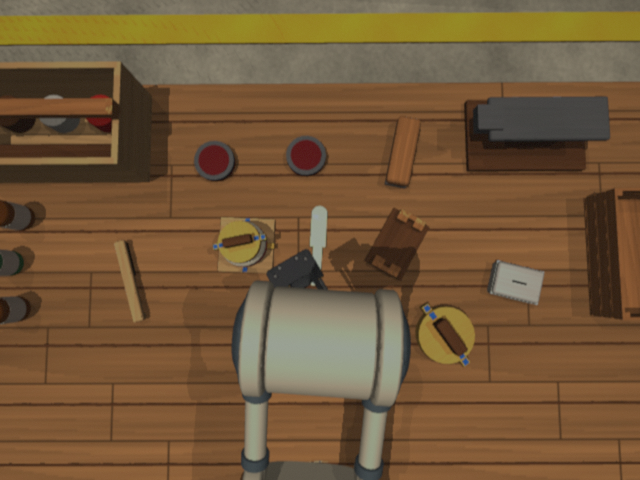

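The lid sits level on the crock with its ear dots at (316,178) and (318,306). Its x line is at -78.7°, about 76° clockwise of the crock's, and its centre is about 1 mm off the axis. The bystanders in view have not moved, and the arm is clear, so I hand in.

```bash
python3 -c "
from bench import *
hold(.2);print(state()['time'],state()['ft_force']);job_done()"
```

```text
23.3417 [-0.07202704  0.71815034  0.83705409]
the job is handed in; nothing more can be done
```

The smallest brass lid is tightened on the crock and released, and I handed the job in at about 23 s of the 48 s allowed. I lifted it straight out of its rest and set it on the thread crest at about 55° clockwise with 5 N of press. I then turned it back until it dropped 10 mm into the starts, and tightened it with matched lowering to the stop.

- **Final seating:** tool height puts the lid's origin at 76 mm. The wrist camera showed its x line about 76° clockwise of the crock's and its centre about 1 mm off the axis, and it looked level in the scene view.
- **Stop:** the turning moment rose to about 0.47 Nm between 76° and 78°, where the stop was expected.
- **Other things on the bench:** the bystanders visible in the last top view had not moved, and nothing touched them. The parked arm hid part of the bench there, including one of the larger look-alike lids.
- **Checks that disagreed or fell short:** the cameras differed by about 1–2 mm on the crock's centre. There was also a small sideways force (under 4 N) at first contact on the crest and again at the stop. The top view of the lid just after lifting was blocked by the arm, so I checked it with the wrist and scene cameras instead.

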